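Tighten the pressure vessel's filling cap between its valves

TASK

Screw the hexagonal filling cap of the small steel pressure vessel down (clockwise seen from above) until it stops fully home, turning it only with the ring spanner, never with the fingers. The gauge and the two valves standing round the cap leave the spanner only a short swing: work in strokes, lifting the ring off the hexagon and reseating it for the next, and do not ram the gauge or the valves. Then lay the spanner down flat on the worktop without dropping it, and leave the conical flask, the beaker and the box of test strips where they are.

Things in the scene. Friction and masses are not known exactly. Their poses are not given: they have to be found in the camera images.
- vessel_head (a point): Centre of the top of the small steel pressure vessel's round head (120 mm wide, 86 mm above the worktop), on the cap's screw axis. Fixed; base plate 130 x 130 x 12 mm. x points to the gauge at the back, y left, z up. Gauge and two valves rise from the head, axes 55 mm from the screw axis, 9 mm in radius to 44 mm up: gauge at 0 degrees about z from x, needle valve at 120, relief valve at 240.
- gauge: Round pressure gauge (49 mm dial, 19 mm thick, face to the front) on a stem at the back of the head; its top 95 mm above the head. Origin on the head's top face, on the stem's axis. Fixed.
- needle_valve: Upright steel needle valve with a black knob (24 mm wide, from 52 to 64 mm above the head), front left on the head; a capped nipple points outward from it, to 21 mm from its axis, 12 mm above the head. Origin on the head's top face, on its axis. Fixed.
- relief_valve: Upright brass spring relief valve, 62 mm high, front right on the head, with a like nipple. In the gap between needle and relief valve, which faces the robot (180 degrees about the vessel's z), the spanner can swing 43 degrees to either side before its shank meets a valve. Origin on the head's top face, on its axis. Fixed.
- cap (a joint): Turn of the filling cap, rad: grows as it is screwed down, clockwise from above. 3.0 is fully home (hard stop, collar on its seat); it starts 2.3 to 2.8 short of that, with 0.64 mm of gap under the collar per rad. The steel is oiled. It resists turning with about 0.5 N m and stays where it is left.
- cap_hex (a point): Point on the cap's axis where the spanner ring's centre lies when seated: 8 mm above the cap's round collar (51 mm wide, 5 mm thick), on which the ring rests. The steel hexagon, 36 mm across flats, rises 20.5 mm from the collar (12.5 mm above this point), the top 3.5 mm chamfered. Sinks with the cap but does not turn with it: how its flats lie must be seen or felt.
- spanner_ring (a point): Centre of the loose ring spanner's ring, half-way up (8 mm). Six-sided inside, 37.6 mm across flats (0.8 mm play a side, about 5 degrees of lost turn either way), 52 mm wide outside, 16 mm high; alike both ways up. x points along the handle and is normal to an inner flat: it seats where its flats meet the hexagon's, every 60 degrees.
- spanner_grip (a point): Middle of the spanner's blue handle sleeve, 113 mm from the ring's centre, half-way up (8 mm); axes as spanner_ring. Sleeve 16 mm wide and high, from 68 to 158 mm from the ring's centre; between ring and sleeve a bare shank 14 mm wide, 10 mm high. 184 mm long, 0.28 kg. Starts flat on the worktop at the right, handle pointing roughly left.
- flask_mid (a point): Conical flask, 83 mm wide, 130 mm high; point on its axis, half-way up. Bystander.
- beaker_mid (a point): Glass beaker, 72 mm wide, 92 mm high; point on its axis, half-way up. Bystander.
- strips_mid (a point): Small box of test strips, 26 x 60 x 45 mm; its centre. Bystander.

How it is judged:
By the outcome, as a careful person would: the job done as asked, in the order asked, and still so for the second after the job is handed in, with the robot touching nothing.
It also fails if it takes over 72 s, if anything falls off the work surface, if the arm or the gripper's body presses on something with over 40 N, if the wrist force passes 120 N, or if a joint passes its speed limit or range.

ROBOT

A 6-joint arm with a two-finger parallel gripper is mounted at the origin on a cart in front of the work surface, level with it; the furniture and walls round the work are solid. World frame = base frame: x ahead of the robot, y to its left, z up, the work surface at z = 0. Lengths are in m, angles in degrees, forces in N, time in s.
With the tool pointing down it reaches from about 0.25 to 0.725 m from the base axis. Payload 9.7 kg.
Tool frame: the origin (TCP) lies midway between the tips of the shut fingers; the grasp point (between the pads) lies 19 mm behind it (grip_point_offset is the distance from the TCP to the grasp point, in m); y points along the fingers, z is the direction in which the jaws open and shut, and the axes are right-handed (so a half turn about y gives the same grasp; the last joint's range is limited). The gripper opens to 85 mm and grips with 20 to 120 N. Pads are 22 mm wide; open, the fingers measure 114 mm over their backs; the gripper's body (76 mm by 85 mm) begins 54 mm behind the grasp point. The pads swing forward as they close: fully open they stand 13 mm farther back than shut.
Start: joints at [64.114, 4.979, 10.078, 95.1, 0, 90], TCP at [0.24, 0.495, 0.231] pointing down, gripper open.
Joint ranges: [-179.16, 179.16], [-48.56, 103.87], [-65.8, 70.77], [-126.05, 130.52], [-82.76, 87.17], [-180, 180]. Speed limits (degrees/s): [127.2, 127.2, 147.25, 180, 180, 180].

INTERFACE

Orientations are given as [roll, pitch, yaw] about the fixed x, y, z axes, in that order (R = Rz(yaw) Ry(pitch) Rx(roll)).
In Python, from workcell import get_obs, camera, job_done, grip_point_offset gives the robot as it stands.
- The arm moves only by the tool move_arm, never from a script. Its argument "deltas" is a list that holds one entry, the list of rows, each a list of 4 numbers: the shift along the tool's x, y, z in m, then the turn about the tool's y in degrees. A call has 1 to 5 rows; each row is the pose to reach, as a shift and turn from the pose commanded when the call began, along the tool's axes at that moment; what a row does not reach only later rows make up. A row lasts 1/10 s, in which the tool goes at most 50 mm and 8.59 degrees, less where a joint would pass 70% of its speed; a pose out of reach is approached as far as the arm can. A call with a gripper value outside its range is refused whole. "claw" is the finger opening in m, from 0 to 0.0854, set as the call begins (left out, the last holds). The fingers move at their own pace and stop on an object; "newtons" is the grip in N (left out, the last holds). Time passes only in rows, so rows that repeat a pose let the fingers close. It gives the time, the measured TCP pose, the force and the opening at its end, in the units of the state.
- get_obs(): the state, without advancing time (a new reading comes with each control period).
- camera(name): name is "side" or "top"; returns a dict with "color" (400x640x3 uint8, blue, green, red), "range_z" (400x640 float32, m along the optical axis (not along the pixel's ray), 0 where there is no reading), "fx", "fy", "cx", "cy" (pixels), "k1" (the pictures are not rectified: a ray, as slopes to the right and down, at radius r is drawn at 1 + k1 r^2 times it, then the intrinsics apply), "T" (4x4, takes a point from camera to world coordinates). Camera axes: x right, y down, z forward; pixel columns grow to the right and rows downward; lengths in m; the calibration is good to about 2 mm. A picture is of the moment at which its call begins.
- job_done(): hands the job in, once; it reports no verdict.
The state is a dict: "time": time; "q": joint angles; "qd": joint speeds; "joint_efforts": joint torques, N m; "ee_pos": TCP position; "tcp_rot": TCP orientation; "wrist_force": force on the tool from outside, world axes, zero at the start; "torque": the same for the moment, N m; "opening": finger opening in m.
Only numpy, scipy, OpenCV 4.12 (cv2) and the standard library are available. Lean on these libraries where they do the work, as an engineer would, in place of code of your own. Each camera call takes 0.05 s, during which the arm holds its last target. There are 200 camera calls.

## Working session

There is one attempt and no reset: what is moved stays moved. The work goes in short steps, Python scripts to look and compute and a tool call to move; the robot and the scene stay as the last step left them, time stands still between calls to the robot, and variables do not carry over. Pictures are saved under pics/ and viewed, about 8 in all and at most 12, crops included, and the job is handed in when it is done.

Besides the shell and the picture viewer there is one more tool, called by a JSON object that holds its "name" and its "arguments". move_arm: Moves the arm, as the interface text tells. Its arguments: {"type":"object","properties":{"deltas":{"type":"array"},"claw":{"type":"number"},"newtons":{"type":"number"}},"required":["deltas"]}

```bash
mkdir -p pics; ls; python3 - <<'E'
from workcell import *
import cv2,numpy as np
o=get_obs();print(o,grip_point_offset)
for n in("side","top"):
    c=camera(n);cv2.imwrite(f"pics/a_{n}.png",c["color"]);print(n,c["fx"],c["fy"],c["cx"],c["cy"],c["k1"],c["T"])
    np.savez(f"pics/a_{n}.npz",**c)
a=[cv2.imread(f"pics/a_{n}.png") for n in("side","top")]
E
```

```text
pics
{'time': 0.0, 'q': array([ 6.41139548e+01,  5.01165515e+00,  1.00338183e+01,  9.51015394e+01,
       -7.39753553e-04,  8.99992678e+01]), 'qd': array([-0.00328221, -0.10011808, -0.01353714, -0.01026472,  0.02302537,
       -0.01139344]), 'joint_efforts': array([ 3.22715736e-03, -5.20387137e+01,  4.64804757e+01,  1.62244641e-02,
        2.57454549e-04,  1.46391648e-05]), 'ee_pos': array([0.24001576, 0.49459106, 0.23057207]), 'tcp_rot': array([-9.00793762e+01, -7.38738408e-04, -2.58853119e+01]), 'wrist_force': array([0.62960851, 0.25456465, 0.339421  ]), 'torque': array([-0.03767176, -0.04748272,  0.00092286]), 'opening': 0.0856796311799902} 0.0187
side 495.5406884862788 495.5406884862788 305.9185343519292 203.73014815698292 0.04603088034397486 [[-0.95462457 -0.12935292  0.26825317  0.15579275]
 [-0.29772895  0.3932596  -0.86988756  1.40684791]
 [ 0.00702936 -0.91028276 -0.41392738  0.78960265]
 [ 0.          0.          0.          1.        ]]
top 367.1944341976697 367.1944341976697 322.08916117603377 198.3651944684899 -0.016721304232000442 [[ 0.02106959 -0.98571304  0.16711037  0.44203768]
 [-0.99941204 -0.01624342  0.03019474 -0.05107477]
 [-0.02704891 -0.16764831 -0.98547572  1.1164383 ]
 [ 0.          0.          0.          1.        ]]
```

View pics/a_top.png

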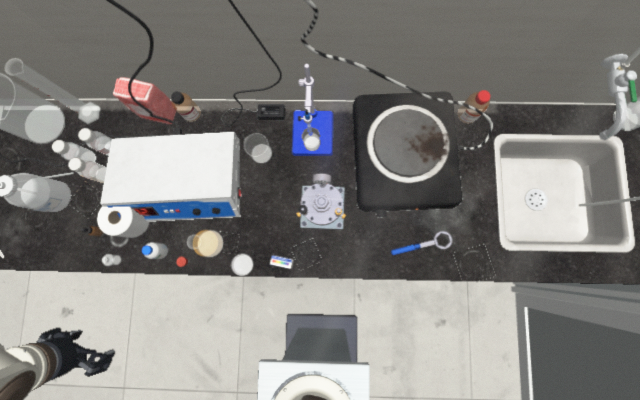

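View pics/a_side.png

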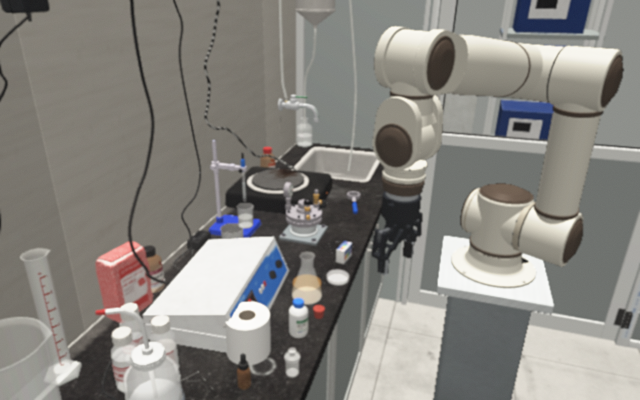

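```bash
cat > h.py <<'E'
import numpy as np,cv2
def cloud(c):
    h,w=c["range_z"].shape
    K=np.array([[c["fx"],0,c["cx"]],[0,c["fy"],c["cy"]],[0,0,1.]])
    u,v=np.meshgrid(np.arange(w),np.arange(h))
    s=cv2.undistortPoints(np.stack([u,v],-1).reshape(-1,1,2).astype(float),K,np.array([c["k1"],0,0,0.])).reshape(h,w,2)
    z=c["range_z"];P=np.dstack([s[...,0]*z,s[...,1]*z,z])
    return P@c["T"][:3,:3].T+c["T"][:3,3]
def plane(c,px,z):
    "pixel -> world at height z"
    K=np.array([[c["fx"],0,c["cx"]],[0,c["fy"],c["cy"]],[0,0,1.]])
    s=cv2.undistortPoints(np.array(px,float).reshape(-1,1,2),K,np.array([float(c["k1"]),0,0,0.])).reshape(-1,2)
    d=np.c_[s,np.ones(len(s))]@c["T"][:3,:3].T;t=c["T"][:3,3]
    return t+d*((z-t[2])/d[:,2])[:,None]
def ortho(c,x0,x1,y0,y1,z,s):
    "rectified top view at height z, s px per m; up=+x, left=+y"
    xs=np.arange(x1,x0,-1/s);ys=np.arange(y1,y0,-1/s)
    Y,X=np.meshgrid(ys,xs);P=np.dstack([X,Y,np.full_like(X,z)])
    C=(P-c["T"][:3,3])@c["T"][:3,:3];sl=C[...,:2]/C[...,2:]
    r2=(sl**2).sum(-1,keepdims=True);sl=sl*(1+c["k1"]*r2)
    return cv2.remap(c["color"],(sl[...,0]*c["fx"]+c["cx"]).astype(np.float32),(sl[...,1]*c["fy"]+c["cy"]).astype(np.float32),cv2.INTER_CUBIC)
E
python3 - <<'E'
from h import *
c=np.load("pics/a_top.npz");P=cloud(c);col=c["color"].astype(int)
b=(col[...,0]>120)&(col[...,2]<70)&(col[...,0]-col[...,2]>80)
m=b.copy();m[:,:385]=0;m[:,470:]=0;m[:225]=0;m[270:]=0
print("sleeve",m.sum(),P[m].mean(0),P[m].min(0),P[m].max(0))
r=P[225:262,425:458].reshape(-1,3);r=r[(r[:,2]>.008)&(r[:,2]<.03)];print("ring",len(r),r.mean(0),r.min(0),r.max(0))
v,u=np.nonzero(m);q=plane(c,np.c_[u,v],.012);print(q.mean(0))
V=P[165:235,290:355].reshape(-1,3)
for lo,hi in((.005,.02),(.078,.092),(.092,.1),(.1,.115),(.115,.13),(.13,.15),(.15,.2)):
    k=V[(V[:,2]>lo)&(V[:,2]<hi)]
    if len(k):print(lo,len(k),k.mean(0).round(4),k.min(0).round(4),k.max(0).round(4))
a=ortho(c,.3,.5,-.16,.04,.1,1900)[:380,:380]
# overview: vessel zoom + spanner zoom
A=ortho(c,.345,.545,-.16,.04,.1,2500);B=ortho(c,.245,.345,-.42,-.22,.012,2500)
cv2.imwrite("pics/b.png",cv2.resize(np.vstack([A,B]),None,fx=.79,fy=.79))
print(A.shape,B.shape)
E
```

```text
sleeve 136 [ 0.48086894 -0.26501829  0.01569515] [ 0.46558418 -0.3052891   0.0080341 ] [ 0.49645403 -0.22695314  0.02181873]
ring 169 [ 0.5069857  -0.36632716  0.01470254] [ 0.4856457  -0.40165785  0.00866993] [ 0.53631305 -0.32488386  0.02210285]
[ 0.48099893 -0.26573793  0.012     ]
0.005 458 [ 0.5804 -0.0245  0.0123] [ 0.5213 -0.1149  0.0051] [0.7256 0.0787 0.0199]
0.078 963 [ 0.6015 -0.0197  0.0866] [ 0.5436 -0.0765  0.078 ] [0.6591 0.0403 0.092 ]
0.092 76 [ 0.6015 -0.0202  0.0959] [ 0.5545 -0.0792  0.092 ] [0.657  0.0467 0.0999]
0.1 133 [ 0.593  -0.0195  0.1038] [ 0.5599 -0.0847  0.1001] [0.6551 0.0489 0.1148]
0.115 161 [ 0.6027 -0.0202  0.1225] [ 0.566  -0.0729  0.1158] [0.6507 0.0204 0.1284]
0.13 83 [ 0.5819 -0.0108  0.1447] [ 0.5645 -0.0728  0.1311] [0.6488 0.0394 0.15  ]
0.15 183 [ 0.6456 -0.0145  0.1702] [ 0.5655 -0.0644  0.1501] [0.668  0.0394 0.1838]
(501, 500, 3) (250, 500, 3)
```

```bash
python3 - <<'E'
from h import *
c=np.load("pics/a_top.npz")
A=ortho(c,.525,.675,-.095,.055,.12,4000);B=ortho(c,.44,.56,-.41,-.21,.014,3000)
A=A[:600,:600]
B=cv2.resize(B,(200,120)) if 0 else B
cv2.imwrite("pics/b.png",A);cv2.imwrite("pics/b2.png",B);print(A.shape,B.shape)
E
```

```text
(600, 600, 3) (361, 600, 3)
```

View pics/b.png

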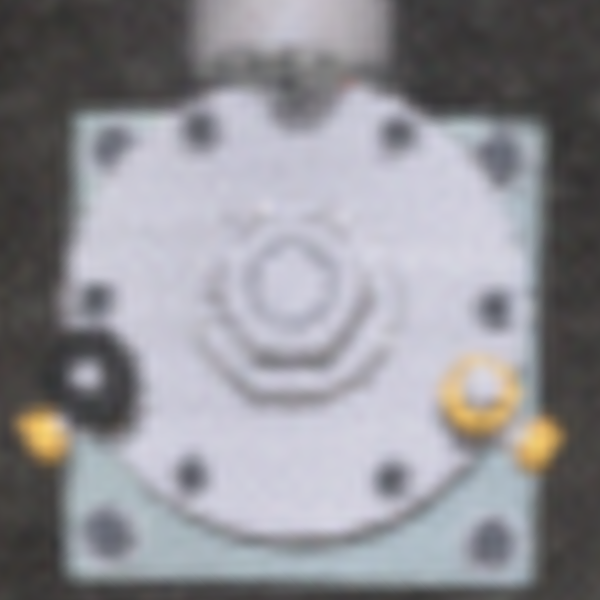

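View pics/b2.png

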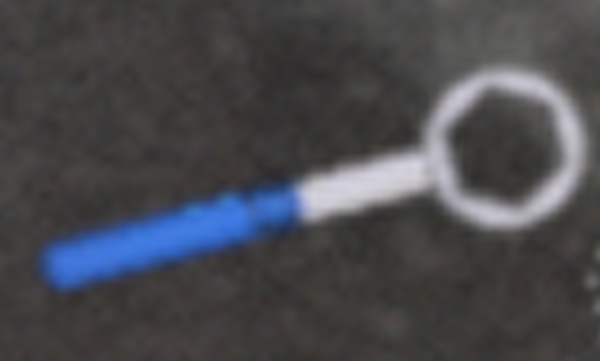

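{"name": "move_arm", "arguments": {"deltas": [[[0.546,0,-0.575,49.2],[0.546,0,-0.575,49.2],[0.546,0,-0.575,49.2],[0.546,0,-0.575,49.2],[0.546,0,-0.575,49.2]]], "claw": 0.045}}

```text
time: 0.6
ee_pos: [0.3158, 0.2547, 0.231]
tcp_rot: [-90.0, -0.0, -69.2]
wrist_force: [1.0, 0.8, 0.4]
opening: 0.0452
```

```bash
cat > d.py <<'E'
import sys,numpy as np
from workcell import get_obs
from scipy.spatial.transform import Rotation as R
def rep(x=None,y=None,z=None,yaw=None):
    o=get_obs();p=o["ee_pos"];r=o["tcp_rot"];M=R.from_euler("xyz",r,degrees=True)
    print("t",round(float(o["time"]),2),"p",p.round(4),"rpy",r.round(2),"F",o["wrist_force"].round(1),"M",o["torque"].round(2),"op",round(float(o["opening"]),4))
    if x is not None:
        print("delta",M.inv().apply(np.array([x,y,z])-p).round(4),"turn",round(float(r[2]-yaw),2))
if __name__=="__main__": rep(*map(float,sys.argv[1:]))
E
python3 d.py .480 -.261 .15 -75.1
python3 - <<'E'
from h import *
from scipy.optimize import least_squares
c=np.load("pics/a_top.npz");P=cloud(c).reshape(-1,3)
k=P[(abs(P[:,0]-.6)<.075)&(abs(P[:,1]+.02)<.075)]
# head top + hex tops
h=k[(k[:,2]>.081)&(k[:,2]<.091)]
c0=np.array([.6015,-.019])
for _ in range(3):
    d=h[:,:2]-c0;a=np.degrees(np.arctan2(d[:,1],d[:,0]));r=np.hypot(*d.T)
    pts=[]
    for b in range(-180,180,10):
        if min(abs((b+5-g+180)%360-180) for g in(0,120,240))<22: continue
        s=(a>=b)&(a<b+10)&(r<.066)
        if s.sum(): i=np.argmax(np.where(s,r,0));pts.append(h[i,:2])
    pts=np.array(pts)
    f=least_squares(lambda q:np.hypot(*(pts-q[:2]).T)-q[2],[*c0,.06],loss="soft_l1",f_scale=.001);c0=f.x[:2]
print("head",f.x,len(pts))
r=np.hypot(*(k[:,:2]-c0).T)
for lo,hi in((0,.006),(.006,.012),(.012,.017),(.02,.025),(.035,.045)):
    s=(r>=lo)&(r<hi);print(lo,hi,s.sum(),np.percentile(k[s,2],[10,50,90]).round(4))
E
```

```text
t 0.6 p [0.3158 0.2547 0.231 ] rpy [-9.000e+01 -1.000e-02 -6.917e+01] F [1.  0.8 0.4] M [ 0.05 -0.06 -0.01] op 0.0452
delta [ 0.5404  0.081  -0.0299] turn 5.93
head [ 0.60287336 -0.01878006  0.05917592] 24
0 0.006 15 [0.1212 0.1235 0.125 ]
0.006 0.012 43 [0.121  0.1231 0.1256]
0.012 0.017 60 [0.1206 0.1229 0.1247]
0.02 0.025 86 [0.0993 0.1019 0.1046]
0.035 0.045 313 [0.0843 0.0867 0.0888]
```

{"name": "move_arm", "arguments": {"deltas": [[[0.54,0.0,-0.03,5.9],[0.54,0.0,-0.03,5.9],[0.54,0.0,-0.03,5.9],[0.54,0.0,-0.03,5.9],[0.54,0.0,-0.03,5.9]]]}}

```text
time: 1.1
ee_pos: [0.3929, 0.0167, 0.2313]
tcp_rot: [-90.0, -0.0, -74.8]
wrist_force: [1.9, 1.3, 0.8]
opening: 0.0449
```

```bash
python3 d.py .480 -.261 .10 -75.1
```

```text
t 1.1 p [0.3929 0.0167 0.2313] rpy [-89.97  -0.   -74.76] F [1.9 1.3 0.8] M [ 0.01 -0.1  -0.03] op 0.0449
delta [0.2908 0.1313 0.0109] turn 0.34
```

{"name": "move_arm", "arguments": {"deltas": [[[0.29,0.09,0.011,0.3],[0.29,0.09,0.011,0.3],[0.29,0.09,0.011,0.3],[0.29,0.09,0.011,0.3],[0.29,0.09,0.011,0.3]]]}}

```text
time: 1.6
ee_pos: [0.4644, -0.2112, 0.1564]
tcp_rot: [-90.0, 0.0, -75.1]
wrist_force: [1.3, 0.6, 0.5]
opening: 0.045
```

{"name": "move_arm", "arguments": {"deltas": [[[0.04,0.0,0.0,0],[0.04,0.0,0.0,0],[0.04,0.0,0.0,0]]]}}

```text
time: 1.9
ee_pos: [0.4743, -0.2483, 0.1564]
tcp_rot: [-90.1, 0.1, -75.2]
wrist_force: [-0.9, 0.8, -0.3]
opening: 0.0452
```

```bash
python3 d.py .480 -.261 .06 -75.1;python3 - <<'E'
from workcell import *
from h import *
c=camera("top");np.savez("pics/c.npz",**c)
A=ortho(c,.40,.58,-.42,-.19,.014,3000);A=A[:600,:690];cv2.imwrite("pics/c.png",A);print(A.shape)
E
```

```text
t 1.9 p [ 0.4743 -0.2483  0.1564] rpy [-9.007e+01  8.000e-02 -7.515e+01] F [-0.9  0.8 -0.3] M [0.02 0.   0.01] op 0.0452
delta [0.0139 0.0964 0.0024] turn -0.05
(540, 690, 3)
```

View pics/c.png

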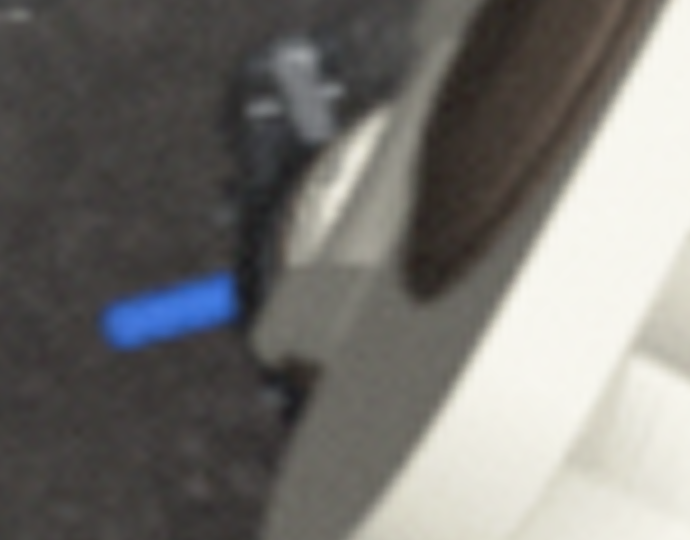

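{"name": "move_arm", "arguments": {"deltas": [[[0.014,0.04,0.002,0],[0.014,0.08,0.002,0],[0.014,0.12,0.002,0],[0.014,0.14,0.002,0],[0.014,0.15,0.002,0]]]}}

```text
time: 2.45
ee_pos: [0.4792, -0.2589, 0.0054]
tcp_rot: [-90.1, 0.1, -75.0]
wrist_force: [-0.3, 0.3, 0.8]
opening: 0.0452
```

{"name": "move_arm", "arguments": {"deltas": [[[0,0,0,0],[0,0.001,0,0]]]}}

```text
time: 2.65
ee_pos: [0.4811, -0.2607, 0.0079]
tcp_rot: [-89.9, -0.1, -75.0]
wrist_force: [-0.4, 0.2, -0.4]
opening: 0.045
```

```bash
python3 d.py .480 -.261 .005 -75.1;python3 - <<'E'
from workcell import *
from h import *
c=camera("side");np.savez("pics/d.npz",**c)
P=cloud(c)
col=c["color"].astype(int)
m=(col[...,0]>110)&(col[...,0]-col[...,2]>70)&(abs(P[...,1]+.27)<.1)&(abs(P[...,0]-.48)<.06)
v,u=np.nonzero(m);print(m.sum(),u.min(),u.max(),v.min(),v.max(),P[m].mean(0))
E
```

```text
t 2.65 p [ 0.4811 -0.2607  0.0079] rpy [-89.91  -0.09 -75.01] F [-0.4  0.2 -0.4] M [-0.   -0.01  0.04] op 0.045
delta [ 0.      0.0029 -0.0012] turn 0.09
49 352 357 202 212 [ 0.47853682 -0.25624908  0.01229581]
```

{"name": "move_arm", "arguments": {"deltas": [[[0,0,0,0],[0,0,0,0],[0,0,0,0],[0,0,0,0],[0,0,0,0]]], "claw": 0.0, "newtons": 100}}

```text
time: 3.2
ee_pos: [0.4807, -0.2611, 0.0077]
tcp_rot: [-89.9, -0.1, -75.1]
wrist_force: [-1.9, 1.8, 7.8]
opening: 0.0126
```

{"name": "move_arm", "arguments": {"deltas": [[[0,-0.01,0,0],[0,-0.03,0,0],[0,-0.06,0,0],[0,-0.09,0,0],[0,-0.12,0,0]]]}}

```text
time: 3.7
ee_pos: [0.4799, -0.2606, 0.1277]
tcp_rot: [-90.0, 0.0, -75.1]
wrist_force: [0.8, 0.2, -2.8]
opening: 0.0126
```

```bash
python3 d.py .48 -.02 .18 0;python3 - <<'E'
from workcell import *
from h import *
c=camera("side");np.savez("pics/d.npz",**c)
cv2.imwrite("pics/d.png",cv2.resize(c["color"][130:260,290:450],None,fx=4.5,fy=4.5,interpolation=cv2.INTER_CUBIC))
E
```

```text
t 3.7 p [ 0.4799 -0.2606  0.1277] rpy [-9.002e+01  3.000e-02 -7.506e+01] F [ 0.8  0.2 -2.8] M [ 0.08  0.01 -0.02] op 0.0126
delta [-0.2324 -0.0522  0.0621] turn -75.06
```

View pics/d.png

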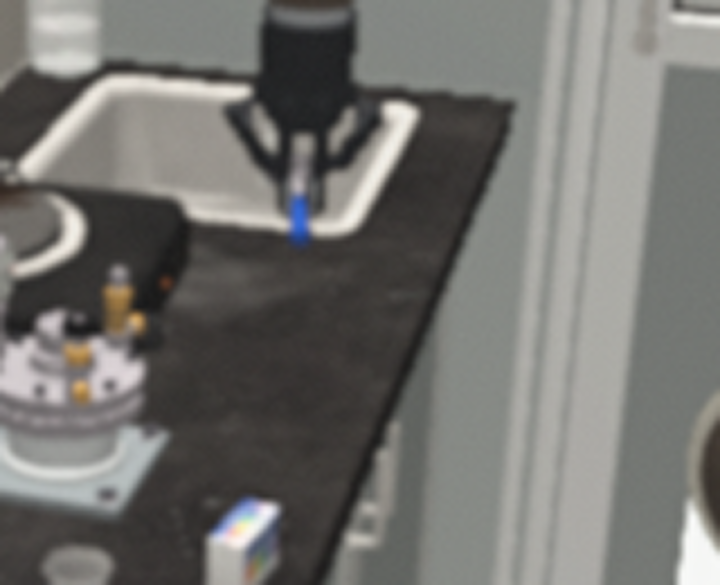

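```bash
python3 - <<'E'
from h import *
from scipy.ndimage import map_coordinates as mc
c0=np.array([.6029,-.0188])
for f,near in(("a_top",1),("a_side",1)):
    c=dict(np.load(f"pics/{f}.npz"));s=4000
    A=ortho(c,.553,.653,-.069,.031,.1195,s)
    g=cv2.GaussianBlur(cv2.cvtColor(A,cv2.COLOR_BGR2GRAY),(0,0),4).astype(float)
    gy,gx=np.gradient(g)
    # world grads: up=+x, left=+y
    GX,GY=-gy,-gx
    cam=c["T"][:2,3]
    res=[]
    for dx in np.arange(-.005,.0051,.001):
     for dy in np.arange(-.005,.0051,.001):
      for th in np.arange(-30,30,2):
        t=0
        for k in range(6):
            a=np.radians(th+60*k);n=np.array([np.cos(a),np.sin(a)]);e=np.array([-n[1],n[0]])
            q=np.linspace(-.009,.009,19)
            p=c0+[dx,dy]+.018*n+q[:,None]*e
            r=(.653-p[:,0])*s;cc=(.031-p[:,1])*s
            d=mc(GX,[r,cc],order=1)*n[0]+mc(GY,[r,cc],order=1)*n[1]
            t+=abs(d.mean())
        res.append((t,dx,dy,th))
    res.sort(reverse=True)
    print(f);[print(np.round(r,4)) for r in res[:6]]
    by={}
    for r in res: by.setdefault(r[3],r[0])
    print({int(k):round(v,1) for k,v in sorted(by.items())})
E
```

```text
a_top
[ 1.03936e+01 -2.00000e-03  0.00000e+00  0.00000e+00]
[ 1.03098e+01 -2.00000e-03  0.00000e+00 -2.00000e+00]
[ 1.02063e+01 -2.00000e-03  0.00000e+00  2.00000e+00]
[ 1.01759e+01 -2.00000e-03  0.00000e+00 -4.00000e+00]
[ 1.01359e+01 -2.00000e-03  0.00000e+00  4.00000e+00]
[ 9.8475e+00 -2.0000e-03  0.0000e+00 -6.0000e+00]
{-30: np.float64(7.5), -28: np.float64(7.4), -26: np.float64(7.4), -24: np.float64(7.5), -22: np.float64(7.5), -20: np.float64(7.7), -18: np.float64(7.8), -16: np.float64(8.2), -14: np.float64(8.3), -12: np.float64(8.6), -10: np.float64(9.1), -8: np.float64(9.5), -6: np.float64(9.8), -4: np.float64(10.2), -2: np.float64(10.3), 0: np.float64(10.4), 2: np.float64(10.2), 4: np.float64(10.1), 6: np.float64(9.8), 8: np.float64(9.6), 10: np.float64(9.2), 12: np.float64(9.0), 14: np.float64(8.6), 16: np.float64(8.4), 18: np.float64(7.9), 20: np.float64(7.9), 22: np.float64(7.6), 24: np.float64(7.8), 26: np.float64(7.7), 28: np.float64(7.7)}
a_side
[ 1.05057e+01  4.00000e-03 -2.00000e-03  1.60000e+01]
[ 1.0435e+01  4.0000e-03 -1.0000e-03  1.6000e+01]
[ 1.04218e+01  4.00000e-03 -2.00000e-03  1.40000e+01]
[1.041e+01 3.000e-03 0.000e+00 1.400e+01]
[ 1.03885e+01  3.00000e-03 -1.00000e-03  1.20000e+01]
[1.03836e+01 3.00000e-03 0.00000e+00 1.00000e+01]
{-30: np.float64(9.9), -28: np.float64(9.7), -26: np.float64(9.7), -24: np.float64(9.5), -22: np.float64(9.6), -20: np.float64(9.5), -18: np.float64(9.5), -16: np.float64(9.4), -14: np.float64(9.3), -12: np.float64(9.4), -10: np.float64(9.4), -8: np.float64(9.4), -6: np.float64(9.6), -4: np.float64(9.7), -2: np.float64(9.7), 0: np.float64(9.9), 2: np.float64(10.0), 4: np.float64(10.1), 6: np.float64(10.1), 8: np.float64(10.4), 10: np.float64(10.4), 12: np.float64(10.4), 14: np.float64(10.4), 16: np.float64(10.5), 18: np.float64(10.4), 20: np.float64(10.3), 22: np.float64(10.3), 24: np.float64(10.1), 26: np.float64(10.1), 28: np.float64(10.0)}
```

{"name": "move_arm", "arguments": {"deltas": [[[-0.045,-0.01,0.01,-8.5],[-0.09,-0.02,0.02,-17],[-0.13,-0.03,0.035,-25.5],[-0.18,-0.04,0.05,-34],[-0.22,-0.052,0.062,-42.5]]]}}

```text
time: 4.25
ee_pos: [0.4828, -0.0303, 0.1784]
tcp_rot: [-90.0, 0.0, -32.2]
wrist_force: [1.3, -0.4, -3.2]
opening: 0.0126
```

```bash
python3 d.py .475 -.02 .18 0
```

```text
t 4.25 p [ 0.4828 -0.0303  0.1784] rpy [-9.000e+01  3.000e-02 -3.223e+01] F [ 1.3 -0.4 -3.2] M [ 0.08  0.02 -0.03] op 0.0126
delta [-0.0121 -0.0016  0.0046] turn -32.23
```

{"name": "move_arm", "arguments": {"deltas": [[[-0.005,0,0.002,-8],[-0.01,0,0.003,-16],[-0.015,0,0.003,-24],[-0.017,0,0.003,-32.2],[-0.017,0,0.003,-32.2]]]}}

```text
time: 4.75
ee_pos: [0.4704, -0.0203, 0.1783]
tcp_rot: [-90.0, 0.0, -0.2]
wrist_force: [0.1, 0.5, -3.0]
opening: 0.0126
```

{"name": "move_arm", "arguments": {"deltas": [[[0,0,0,0],[0,0,0,0],[0,0,0,0]]]}}

```text
time: 5.05
ee_pos: [0.4708, -0.0207, 0.1782]
tcp_rot: [-90.0, 0.0, -0.5]
wrist_force: [0.7, 0.3, -3.0]
opening: 0.0124
```

```bash
python3 d.py .48 -.02 .18 0;python3 - <<'E'
from workcell import *
from h import *
c=camera("top");np.savez("pics/e.npz",**c)
A=ortho(c,.50,.65,-.095,.055,.19,4000)[:600,:600]
cv2.imwrite("pics/e.png",A)
P=cloud(c).reshape(-1,3)
k=P[(P[:,0]>.55)&(P[:,0]<.64)&(abs(P[:,1]+.02)<.05)&(P[:,2]>.165)&(P[:,2]<.21)];print(len(k),k.mean(0),k.min(0),k.max(0),np.median(k[:,2]))
E
```

```text
t 5.05 p [ 0.4708 -0.0207  0.1782] rpy [-9.0e+01  1.0e-02 -4.8e-01] F [ 0.7  0.3 -3. ] M [-0.01  0.17  0.01] op 0.0124
delta [ 0.0092 -0.0018  0.0007] turn -0.48
93 [ 0.60277673 -0.02561843  0.18285772] [ 0.58547079 -0.0508409   0.16891088] [0.61475242 0.00085748 0.18781981] 0.18384678814213185
```

View pics/e.png

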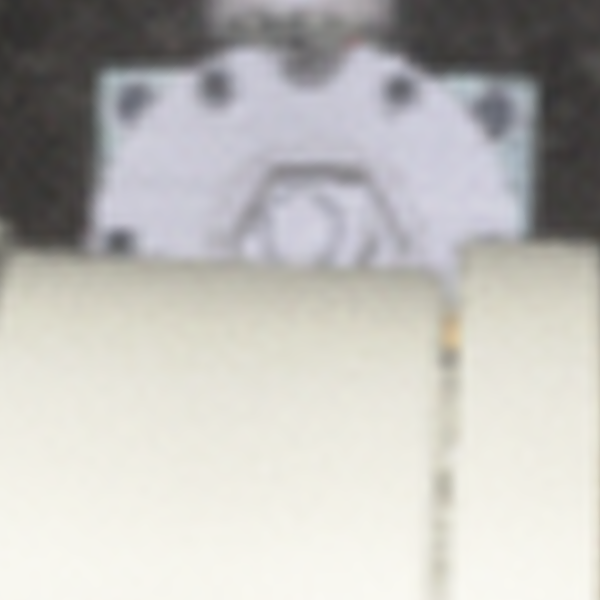

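{"name": "move_arm", "arguments": {"deltas": [[[0.007,0,0.003,-0.5],[0.0135,0.0,0.005,-0.5],[0.0135,0.015,0.005,-0.5],[0.0135,0.03,0.005,-0.5],[0.0135,0.036,0.005,-0.5]]]}}

```text
time: 5.6
ee_pos: [0.4838, -0.0155, 0.1402]
tcp_rot: [-90.0, 0.1, 0.1]
wrist_force: [-0.2, 0.0, -3.1]
opening: 0.013
```

{"name": "move_arm", "arguments": {"deltas": [[[0,0,0,0],[0,0,0,0]]]}}

```text
time: 5.8
ee_pos: [0.4843, -0.0156, 0.1425]
tcp_rot: [-90.0, -0.0, 0.1]
wrist_force: [-0.7, -0.6, -2.9]
opening: 0.0125
```

```bash
python3 d.py ;python3 - <<'E'
from workcell import *
from h import *
c=camera("side");np.savez("pics/f.npz",**c);t=camera("top");np.savez("pics/f2.npz",**t)
a=cv2.resize(c["color"][185:245,270:350],(640,480),interpolation=cv2.INTER_CUBIC)
cv2.imwrite("pics/f.png",a)
P=cloud(t).reshape(-1,3)
k=P[(P[:,0]>.56)&(P[:,0]<.64)&(abs(P[:,1]+.02)<.04)&(P[:,2]>.131)&(P[:,2]<.165)];print(len(k),k.mean(0),k.min(0),k.max(0),np.median(k[:,2]))
E
```

```text
t 5.8 p [ 0.4843 -0.0156  0.1425] rpy [-9.0e+01 -1.0e-02  1.4e-01] F [-0.7 -0.6 -2.9] M [ 0.03  0.13 -0.02] op 0.0125
81 [ 0.61864577 -0.01855164  0.14736535] [ 0.6042692  -0.04262854  0.13531358] [0.62890168 0.00587854 0.15428772] 0.14874510366090532
```

View pics/f.png

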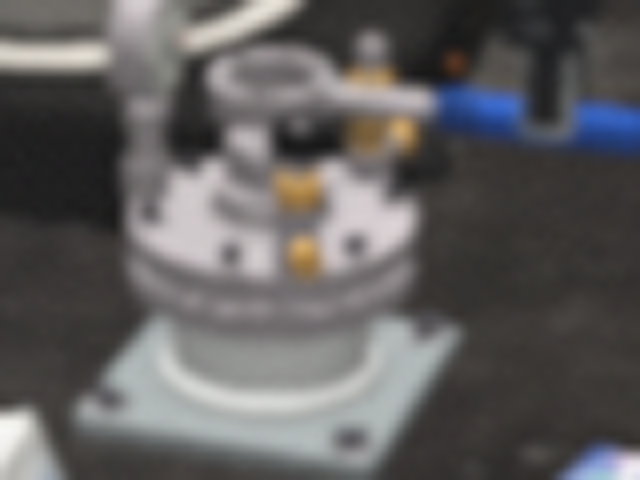

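{"name": "move_arm", "arguments": {"deltas": [[[0,0.005,0,0],[0,0.01,0,0],[0,0.013,0,0],[0,0.016,0,0],[0,0.018,0,0]]]}}

```text
time: 6.4
ee_pos: [0.4841, -0.0156, 0.1238]
tcp_rot: [-90.0, 0.0, 0.1]
wrist_force: [-0.9, 0.2, -2.8]
opening: 0.0125
```

```bash
python3 d.py
```

```text
t 6.4 p [ 0.4841 -0.0156  0.1238] rpy [-9.0e+01  2.0e-02  1.4e-01] F [-0.9  0.2 -2.8] M [-0.03  0.16  0.05] op 0.0125
```

{"name": "move_arm", "arguments": {"deltas": [[[0,0.003,0,0],[0,0.005,0,0],[0,0.007,0,0],[0,0.009,0,0],[0,0.01,0,0]]]}}

```text
time: 6.9
ee_pos: [0.4842, -0.0156, 0.114]
tcp_rot: [-90.0, 0.0, 0.1]
wrist_force: [0.1, -0.2, -3.0]
opening: 0.0126
```

```bash
python3 d.py
```

```text
t 6.9 p [ 0.4842 -0.0156  0.114 ] rpy [-9.0e+01  1.0e-02  1.4e-01] F [ 0.1 -0.2 -3. ] M [-0.04  0.18  0.  ] op 0.0126
```

{"name": "move_arm", "arguments": {"deltas": [[[0.0,0.002,0.0,0],[0.0006,0.002,0.0104,5],[0.0021,0.002,0.0206,10],[0.0044,0.002,0.0307,15],[0.0077,0.002,0.0405,20]]]}}

```text
time: 7.4
ee_pos: [0.4914, 0.0249, 0.1119]
tcp_rot: [-90.1, 0.0, -20.1]
wrist_force: [-0.3, -3.6, -2.7]
opening: 0.0126
```

```bash
python3 d.py
```

```text
t 7.4 p [0.4914 0.0249 0.1119] rpy [-9.007e+01  4.000e-02 -2.007e+01] F [-0.3 -3.6 -2.7] M [-0.58  0.39  0.07] op 0.0126
```

{"name": "move_arm", "arguments": {"deltas": [[[0.0006,0,0.0104,5],[0.0021,0,0.0206,10],[0.0044,0,0.0307,15],[0.0077,0,0.0405,20],[0.0077,0,0.0405,20]]]}}

```text
time: 7.9
ee_pos: [0.5124, 0.0608, 0.1116]
tcp_rot: [-90.1, 0.1, -39.9]
wrist_force: [-5.0, -1.0, -3.2]
opening: 0.0125
```

```bash
python3 d.py; python3 - <<'E'
from workcell import *
from h import *
c=camera("side");np.savez("pics/g.npz",**c)
t=camera("top");np.savez("pics/g2.npz",**t)
a=cv2.resize(c["color"][185:245,270:350],(640,480),interpolation=cv2.INTER_CUBIC)
cv2.imwrite("pics/g.png",a)
E
```

```text
t 7.9 p [0.5124 0.0608 0.1116] rpy [-9.008e+01  8.000e-02 -3.989e+01] F [-5.  -1.  -3.2] M [ 0.04  0.97 -0.13] op 0.0125
```

View pics/g.png

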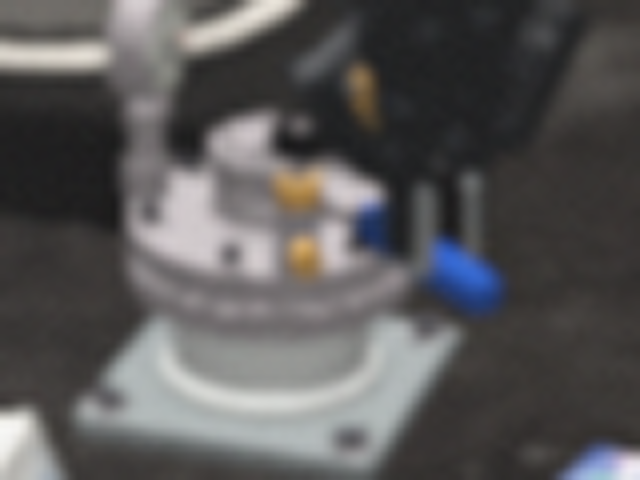

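{"name": "move_arm", "arguments": {"deltas": [[[0.0004,0,-0.0104,-5],[0.0004,-0.007,-0.0104,-5],[0.0004,-0.015,-0.0104,-5],[0.0004,-0.026,-0.0104,-5],[0.0004,-0.026,-0.0104,-5]]]}}

```text
time: 8.5
ee_pos: [0.5078, 0.0523, 0.1407]
tcp_rot: [-89.9, -0.2, -34.9]
wrist_force: [1.2, -0.2, -4.2]
opening: 0.0125
```

```bash
python3 d.py
```

```text
t 8.5 p [0.5078 0.0523 0.1407] rpy [-89.86  -0.17 -34.89] F [ 1.2 -0.2 -4.2] M [0.07 0.13 0.04] op 0.0125
```

{"name": "move_arm", "arguments": {"deltas": [[[0.001,0,-0.0165,-8],[0.0042,0,-0.0327,-16],[0.0097,0,-0.0484,-24],[0.0172,0,-0.0631,-32],[0.0268,0,-0.0766,-40]]]}}

```text
time: 9.0
ee_pos: [0.4847, -0.0266, 0.1385]
tcp_rot: [-90.0, -0.0, 5.5]
wrist_force: [-0.0, -0.4, -3.0]
opening: 0.0127
```

{"name": "move_arm", "arguments": {"deltas": [[[0.001,0,-0.0165,-8],[0.0042,0,-0.0327,-16],[0.0067,0,-0.0407,-20],[0.0067,0,-0.0407,-20],[0.0067,0.004,-0.0407,-20]]]}}

```text
time: 9.5
ee_pos: [0.4954, -0.0659, 0.1346]
tcp_rot: [-90.0, -0.0, 25.0]
wrist_force: [-0.9, 0.5, -3.6]
opening: 0.0126
```

```bash
python3 d.py;  python3 - <<'E'
from workcell import *
from h import *
t=camera("top");np.savez("pics/h.npz",**t)
P=cloud(t).reshape(-1,3)
k=P[(P[:,0]>.56)&(P[:,0]<.64)&(abs(P[:,1]+.02)<.04)&(P[:,2]>.131)&(P[:,2]<.165)];print(len(k),k.mean(0),k.min(0),k.max(0),np.median(k[:,2]))
E
```

```text
t 9.5 p [ 0.4954 -0.0659  0.1346] rpy [-9.003e+01 -4.000e-02  2.498e+01] F [-0.9  0.5 -3.6] M [-0.11  0.14 -0.03] op 0.0126<stdin>:5: RuntimeWarning: Mean of empty slice.
  ret = um.true_divide(
Traceback (most recent call last):
ValueError: zero-size array to reduction operation minimum which has no identity
```

{"name": "move_arm", "arguments": {"deltas": [[[0,0.003,0,0],[0,0.006,0,0],[0,0.009,0,0],[0,0.012,0,0],[0,0.014,0,0]]]}}

```text
time: 10.05
ee_pos: [0.4949, -0.0659, 0.1199]
tcp_rot: [-90.0, 0.0, 25.1]
wrist_force: [-0.1, -1.1, -3.8]
opening: 0.0125
```

```bash
python3 d.py
```

```text
t 10.05 p [ 0.4949 -0.0659  0.1199] rpy [-8.999e+01  1.000e-02  2.514e+01] F [-0.1 -1.1 -3.8] M [-0.03  0.23  0.03] op 0.0125
```

{"name": "move_arm", "arguments": {"deltas": [[[0,0.003,0,0],[0,0.006,0,0],[0,0.008,0,0],[0.0006,0.008,0.0104,5],[0.0021,0.008,0.0206,10]]]}}

```text
time: 10.55
ee_pos: [0.4881, -0.0466, 0.112]
tcp_rot: [-90.0, 0.0, 14.9]
wrist_force: [1.5, -1.5, -4.0]
opening: 0.0125
```

```bash
python3 d.py
```

```text
t 10.55 p [ 0.4881 -0.0466  0.112 ] rpy [-9.003e+01  2.000e-02  1.492e+01] F [ 1.5 -1.5 -4. ] M [-0.49 -0.24  0.26] op 0.0125
```

{"name": "move_arm", "arguments": {"deltas": [[[0.0006,0,0.0104,5],[0.0021,0,0.0206,10],[0.0044,0,0.0307,15],[0.0077,0,0.0405,20],[0.0117,0,0.05,25]]]}}

```text
time: 11.05
ee_pos: [0.486, 0.0049, 0.1119]
tcp_rot: [-90.1, 0.0, -10.1]
wrist_force: [0.5, -3.6, -5.0]
opening: 0.0123
```

```bash
python3 d.py
```

```text
t 11.05 p [0.486  0.0049 0.1119] rpy [-9.006e+01  4.000e-02 -1.008e+01] F [ 0.5 -3.6 -5. ] M [-0.63  0.15  0.14] op 0.0123
```

{"name": "move_arm", "arguments": {"deltas": [[[0.0006,0,0.0104,5],[0.0021,0,0.0206,10],[0.0044,0,0.0307,15],[0.0077,0,0.0405,20],[0.0117,0,0.05,25]]]}}

```text
time: 11.55
ee_pos: [0.5058, 0.0523, 0.1117]
tcp_rot: [-90.1, 0.1, -35.1]
wrist_force: [-2.2, -3.3, -4.7]
opening: 0.013
```

{"name": "move_arm", "arguments": {"deltas": [[[0.0006,0,0.0104,5],[0.0006,0,0.0104,5]]]}}

```text
time: 11.75
ee_pos: [0.5124, 0.0608, 0.1115]
tcp_rot: [-90.1, 0.1, -39.9]
wrist_force: [-3.9, -1.0, -4.1]
opening: 0.0125
```

```bash
python3 d.py
```

```text
t 11.75 p [0.5124 0.0608 0.1115] rpy [-9.009e+01  9.000e-02 -3.989e+01] F [-3.9 -1.  -4.1] M [-0.03  0.89 -0.11] op 0.0125
```

{"name": "move_arm", "arguments": {"deltas": [[[0.0004,0,-0.0104,-5],[0.0004,-0.007,-0.0104,-5],[0.0004,-0.015,-0.0104,-5],[0.0004,-0.026,-0.0104,-5],[0.0004,-0.026,-0.0104,-5]]]}}

```text
time: 12.25
ee_pos: [0.5078, 0.0523, 0.1407]
tcp_rot: [-89.9, -0.2, -34.9]
wrist_force: [0.4, 0.3, -3.4]
opening: 0.0128
```

{"name": "move_arm", "arguments": {"deltas": [[[0.001,0,-0.0165,-8],[0.0042,0,-0.0327,-16],[0.0097,0,-0.0484,-24],[0.0172,0,-0.0631,-32],[0.0268,0,-0.0766,-40]]]}}

```text
time: 12.75
ee_pos: [0.4848, -0.0266, 0.1386]
tcp_rot: [-90.0, -0.0, 5.5]
wrist_force: [0.3, 0.1, -2.9]
opening: 0.0123
```

{"name": "move_arm", "arguments": {"deltas": [[[0.001,0,-0.0165,-8],[0.0042,0,-0.0327,-16],[0.0067,0,-0.0407,-20],[0.0067,0,-0.0407,-20],[0.0067,0.004,-0.0407,-20]]]}}

```text
time: 13.25
ee_pos: [0.4954, -0.0659, 0.1346]
tcp_rot: [-90.0, -0.0, 25.0]
wrist_force: [0.9, 0.3, -3.0]
opening: 0.0132
```

{"name": "move_arm", "arguments": {"deltas": [[[0,0.003,0,0],[0,0.006,0,0],[0,0.009,0,0],[0,0.012,0,0],[0,0.014,0,0]]]}}

```text
time: 13.75
ee_pos: [0.495, -0.0659, 0.1199]
tcp_rot: [-90.0, 0.0, 25.1]
wrist_force: [-0.0, -0.4, -3.4]
opening: 0.0125
```

```bash
python3 d.py
```

```text
t 13.75 p [ 0.495  -0.0659  0.1199] rpy [-8.999e+01  1.000e-02  2.514e+01] F [-0.  -0.4 -3.4] M [-0.06  0.21 -0.03] op 0.0125
```

{"name": "move_arm", "arguments": {"deltas": [[[0,0.003,0,0],[0,0.006,0,0],[0,0.009,0,0],[0.0006,0.009,0.0104,5],[0.0021,0.009,0.0206,10]]]}}

```text
time: 14.25
ee_pos: [0.4881, -0.0466, 0.1109]
tcp_rot: [-90.0, 0.0, 14.9]
wrist_force: [1.4, -2.4, -4.9]
opening: 0.0125
```

{"name": "move_arm", "arguments": {"deltas": [[[0.0006,0,0.0104,5],[0.0021,0,0.0206,10],[0.0044,0,0.0307,15],[0.0077,0,0.0405,20]]]}}

```text
time: 14.65
ee_pos: [0.4846, -0.0054, 0.1109]
tcp_rot: [-90.1, 0.0, -5.1]
wrist_force: [0.3, -3.3, -3.4]
opening: 0.0124
```

```bash
python3 d.py
```

```text
t 14.65 p [ 0.4846 -0.0054  0.1109] rpy [-9.006e+01  5.000e-02 -5.080e+00] F [ 0.3 -3.3 -3.4] M [-0.58  0.24  0.17] op 0.0124
```

{"name": "move_arm", "arguments": {"deltas": [[[0.0006,0,0.0104,5],[0.0021,0,0.0206,10]]]}}

```text
time: 14.85
ee_pos: [0.4883, 0.015, 0.1108]
tcp_rot: [-90.1, 0.1, -15.1]
wrist_force: [-1.7, -2.5, -4.9]
opening: 0.0128
```

{"name": "move_arm", "arguments": {"deltas": [[[0.0006,0,0.0104,5]]]}}

```text
time: 14.95
ee_pos: [0.4914, 0.0249, 0.1107]
tcp_rot: [-90.1, 0.1, -20.1]
wrist_force: [-1.9, -3.2, -4.8]
opening: 0.0124
```

```bash
python3 d.py
```

```text
t 14.95 p [0.4914 0.0249 0.1107] rpy [-9.009e+01  8.000e-02 -2.008e+01] F [-1.9 -3.2 -4.8] M [-0.62  0.52  0.07] op 0.0124
```

{"name": "move_arm", "arguments": {"deltas": [[[0.0006,0,0.0104,5]]]}}

```text
time: 15.05
ee_pos: [0.4954, 0.0345, 0.1106]
tcp_rot: [-90.1, 0.1, -25.1]
wrist_force: [-2.0, -2.8, -5.3]
opening: 0.0126
```

{"name": "move_arm", "arguments": {"deltas": [[[0.0006,0,0.0104,5]]]}}

```text
time: 15.15
ee_pos: [0.5003, 0.0437, 0.1106]
tcp_rot: [-90.1, 0.1, -30.1]
wrist_force: [-3.4, -2.3, -3.1]
opening: 0.0127
```

```bash
python3 d.py
```

```text
t 15.15 p [0.5003 0.0437 0.1106] rpy [-90.1    0.1  -30.07] F [-3.4 -2.3 -3.1] M [-0.52  0.72  0.12] op 0.0127
```

{"name": "move_arm", "arguments": {"deltas": [[[0.0006,0,0.0104,5]]]}}

```text
time: 15.25
ee_pos: [0.506, 0.0525, 0.1105]
tcp_rot: [-90.1, 0.1, -35.1]
wrist_force: [-3.1, -1.9, -4.5]
opening: 0.0125
```

{"name": "move_arm", "arguments": {"deltas": [[[0.0006,0,0.0104,5]]]}}

```text
time: 15.35
ee_pos: [0.5123, 0.0607, 0.1104]
tcp_rot: [-90.1, 0.1, -40.1]
wrist_force: [-6.1, -4.2, -5.1]
opening: 0.0127
```

{"name": "move_arm", "arguments": {"deltas": [[[0,0,0,0]]]}}

```text
time: 15.45
ee_pos: [0.5123, 0.0608, 0.1102]
tcp_rot: [-90.2, 0.1, -39.9]
wrist_force: [-6.3, -3.6, -4.0]
opening: 0.0128
```

```bash
python3 d.py
```

```text
t 15.45 p [0.5123 0.0608 0.1102] rpy [-90.16   0.12 -39.94] F [-6.3 -3.6 -4. ] M [-0.34  1.25  0.07] op 0.0128
```

{"name": "move_arm", "arguments": {"deltas": [[[0.0004,0,-0.0104,-5],[0.0004,-0.007,-0.0104,-5],[0.0004,-0.015,-0.0104,-5],[0.0004,-0.026,-0.0104,-5],[0.0004,-0.026,-0.0104,-5]]]}}

```text
time: 15.95
ee_pos: [0.5083, 0.0525, 0.1397]
tcp_rot: [-89.9, -0.2, -34.9]
wrist_force: [1.5, -0.3, -2.6]
opening: 0.0124
```

{"name": "move_arm", "arguments": {"deltas": [[[0.001,0,-0.0165,-8],[0.0042,0,-0.0327,-16],[0.0097,0,-0.0484,-24],[0.0172,0,-0.0631,-32],[0.0268,0,-0.0766,-40]]]}}

```text
time: 16.45
ee_pos: [0.4853, -0.0264, 0.1376]
tcp_rot: [-90.0, -0.0, 5.5]
wrist_force: [-0.0, 0.5, -3.0]
opening: 0.0125
```

{"name": "move_arm", "arguments": {"deltas": [[[0.001,0,-0.0165,-8],[0.0042,0,-0.0327,-16],[0.0067,0,-0.0407,-20],[0.0067,0,-0.0407,-20],[0.0067,0.004,-0.0407,-20]]]}}

```text
time: 16.95
ee_pos: [0.4959, -0.0657, 0.1336]
tcp_rot: [-90.0, -0.0, 25.0]
wrist_force: [-0.1, 0.9, -2.8]
opening: 0.0125
```

{"name": "move_arm", "arguments": {"deltas": [[[0,0.003,0,0],[0,0.006,0,0],[0,0.009,0,0],[0,0.012,0,0],[0,0.014,0,0]]]}}

```text
time: 17.45
ee_pos: [0.4954, -0.0656, 0.1189]
tcp_rot: [-90.0, 0.0, 25.1]
wrist_force: [-0.0, 0.3, -3.4]
opening: 0.0124
```

```bash
python3 d.py
```

```text
t 17.45 p [ 0.4954 -0.0656  0.1189] rpy [-8.999e+01  1.000e-02  2.514e+01] F [-0.   0.3 -3.4] M [-0.1   0.17 -0.01] op 0.0124
```

{"name": "move_arm", "arguments": {"deltas": [[[0,0.003,0,0],[0,0.006,0,0],[0,0.0085,0,0],[0.0006,0.0085,0.0104,5]]]}}

```text
time: 17.85
ee_pos: [0.4913, -0.0567, 0.11]
tcp_rot: [-90.0, 0.1, 20.1]
wrist_force: [2.0, -3.2, -3.9]
opening: 0.0126
```

{"name": "move_arm", "arguments": {"deltas": [[[0.0003,0,0.0062,3],[0.0003,0,0.0062,3]]]}}

```text
time: 18.05
ee_pos: [0.4896, -0.0511, 0.1106]
tcp_rot: [-90.2, 0.1, 17.0]
wrist_force: [-0.0, -8.8, -4.3]
opening: 0.0128
```

```bash
python3 d.py
```

```text
t 18.05 p [ 0.4896 -0.0511  0.1106] rpy [-9.017e+01  6.000e-02  1.703e+01] F [-0.  -8.8 -4.3] M [-1.89  0.35  0.31] op 0.0128
```

{"name": "move_arm", "arguments": {"deltas": [[[0.0003,0,0.0062,3],[0.0003,0,0.0062,3]]]}}

```text
time: 18.25
ee_pos: [0.4881, -0.0458, 0.1106]
tcp_rot: [-90.3, 0.1, 14.0]
wrist_force: [-0.2, -12.8, -4.2]
opening: 0.0124
```

```bash
python3 d.py
```

```text
t 18.25 p [ 0.4881 -0.0458  0.1106] rpy [-9.025e+01  7.000e-02  1.402e+01] F [ -0.2 -12.8  -4.2] M [-2.6   0.23  0.5 ] op 0.0124
```

{"name": "move_arm", "arguments": {"deltas": [[[0.0003,0,0.0062,3],[0.0003,0,0.0062,3],[0.0003,0,0.0062,3]]]}}

```text
time: 18.55
ee_pos: [0.4869, -0.0405, 0.1105]
tcp_rot: [-90.3, 0.1, 11.1]
wrist_force: [-0.7, -15.8, -3.8]
opening: 0.0124
```

```bash
python3 d.py;python3 - <<'E'
from workcell import *
from h import *
c=camera("side");np.savez("pics/i.npz",**c)
a=cv2.resize(c["color"][185:245,270:350],(640,480),interpolation=cv2.INTER_CUBIC)
cv2.imwrite("pics/i.png",a)
E
```

```text
t 18.55 p [ 0.4869 -0.0405  0.1105] rpy [-9.032e+01  9.000e-02  1.110e+01] F [ -0.7 -15.8  -3.8] M [-3.3   0.33  0.73] op 0.0124
```

View pics/i.png

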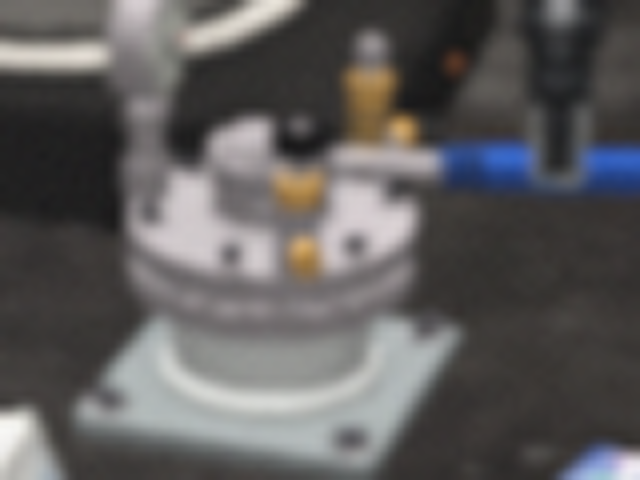

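{"name": "move_arm", "arguments": {"deltas": [[[0.0004,0,-0.0104,-5],[0.0015,0,-0.0206,-10],[0.0015,0,-0.0206,-10]]]}}

```text
time: 18.9
ee_pos: [0.4922, -0.0589, 0.1104]
tcp_rot: [-90.0, 0.1, 21.2]
wrist_force: [-3.1, -1.9, -3.1]
opening: 0.0128
```

```bash
python3 d.py
```

```text
t 18.9 p [ 0.4922 -0.0589  0.1104] rpy [-9.001e+01  6.000e-02  2.115e+01] F [-3.1 -1.9 -3.1] M [-0.47  0.64  0.2 ] op 0.0128
```

{"name": "move_arm", "arguments": {"deltas": [[[-0.001,0,-0.0062,-3],[-0.001,-0.005,-0.0062,-3],[-0.001,-0.014,-0.0062,-3],[-0.001,-0.03,-0.0062,-3],[-0.001,-0.06,-0.0062,-3]]]}}

```text
time: 19.4
ee_pos: [0.4927, -0.0636, 0.1705]
tcp_rot: [-89.9, 0.2, 24.0]
wrist_force: [0.8, -1.0, -2.5]
opening: 0.0123
```

```bash
python3 d.py .45 -.24 .19 -45
```

```text
t 19.4 p [ 0.4927 -0.0636  0.1705] rpy [-89.91   0.15  24.02] F [ 0.8 -1.  -2.5] M [-0.02  0.12  0.02] op 0.0123
delta [-0.1108 -0.0195 -0.1437] turn 69.02
```

{"name": "move_arm", "arguments": {"deltas": [[[-0.02,-0.01,-0.01,8],[-0.04,-0.02,-0.02,16],[-0.055,-0.02,-0.035,24],[-0.065,-0.02,-0.05,32],[-0.074,-0.02,-0.061,40]]]}}

```text
time: 19.9
ee_pos: [0.4509, -0.1506, 0.1919]
tcp_rot: [-90.0, -0.1, -16.3]
wrist_force: [0.6, -0.5, -3.1]
opening: 0.0125
```

```bash
python3 d.py .48 -.261 .14 -75
```

```text
t 19.9 p [ 0.4509 -0.1506  0.1919] rpy [-9.001e+01 -6.000e-02 -1.633e+01] F [ 0.6 -0.5 -3.1] M [ 0.01  0.21 -0.  ] op 0.0125
delta [ 0.0589  0.052  -0.0978] turn 58.67
```

{"name": "move_arm", "arguments": {"deltas": [[[0.012,0,-0.02,8],[0.024,0,-0.04,16],[0.035,0,-0.06,24],[0.047,0.0,-0.08,32],[0.059,0.0,-0.098,40]]]}}

```text
time: 20.4
ee_pos: [0.4813, -0.261, 0.1917]
tcp_rot: [-90.0, -0.0, -56.3]
wrist_force: [0.6, -0.6, -3.8]
opening: 0.0123
```

{"name": "move_arm", "arguments": {"deltas": [[[0,0,0,8],[0,0.01,0,16],[0,0.03,0,18.7],[0,0.06,0,18.7],[0,0.1,0,18.7]]]}}

```text
time: 20.9
ee_pos: [0.4823, -0.2606, 0.0922]
tcp_rot: [-89.8, -0.1, -74.7]
wrist_force: [0.8, -0.3, -2.5]
opening: 0.0126
```

```bash
python3 d.py .48 -.261 .03 -75
```

```text
t 20.9 p [ 0.4823 -0.2606  0.0922] rpy [-89.83  -0.14 -74.69] F [ 0.8 -0.3 -2.5] M [ 0.13  0.08 -0.02] op 0.0126
delta [-0.0003  0.0622 -0.0026] turn 0.31
```

{"name": "move_arm", "arguments": {"deltas": [[[0,0.03,0,0],[0,0.055,0,0],[0,0.07,0,0],[0,0.076,0,0],[0,0.079,0,0]]]}}

```text
time: 21.4
ee_pos: [0.4816, -0.2605, 0.0123]
tcp_rot: [-90.0, -0.0, -74.6]
wrist_force: [-0.6, -0.1, -3.0]
opening: 0.0125
```

{"name": "move_arm", "arguments": {"deltas": [[[0,0.001,0,0],[0,0.002,0,0],[0,0.003,0,0]]]}}

```text
time: 21.7
ee_pos: [0.4817, -0.2608, 0.0096]
tcp_rot: [-89.9, -0.1, -74.6]
wrist_force: [0.0, -0.0, -4.5]
opening: 0.0124
```

```bash
python3 d.py; python3 - <<'E'
from workcell import *
from h import *
c=camera("side");np.savez("pics/j.npz",**c)
E
```

```text
t 21.7 p [ 0.4817 -0.2608  0.0096] rpy [-8.994e+01 -6.000e-02 -7.457e+01] F [ 0.  -0.  -4.5] M [0.2  0.01 0.06] op 0.0124
```

Lower half a millimetre at a time until the weight comes off.

{"name": "move_arm", "arguments": {"deltas": [[[0,0.001,0,0],[0,0.001,0,0]]]}}

```text
time: 21.95
ee_pos: [0.4814, -0.2606, 0.008]
tcp_rot: [-90.0, -0.0, -74.6]
wrist_force: [0.3, 0.5, -1.6]
opening: 0.0128
```

{"name": "move_arm", "arguments": {"deltas": [[[0,0.001,0,0],[0,0.001,0,0]]]}}

```text
time: 22.15
ee_pos: [0.4814, -0.2606, 0.0077]
tcp_rot: [-90.0, -0.0, -74.6]
wrist_force: [-2.3, 2.4, 5.3]
opening: 0.0126
```

```bash
python3 d.py
```

```text
t 22.15 p [ 0.4814 -0.2606  0.0077] rpy [-8.996e+01 -4.000e-02 -7.456e+01] F [-2.3  2.4  5.3] M [0.36 0.48 0.01] op 0.0126
```

{"name": "move_arm", "arguments": {"deltas": [[[0,0,0,0],[0,0,0,0],[0,0,0,0],[0,0,0,0],[0,0,0,0]]], "claw": 0.045, "newtons": 20}}

```text
time: 22.65
ee_pos: [0.4812, -0.2605, 0.0067]
tcp_rot: [-90.0, -0.0, -74.6]
wrist_force: [0.2, -0.4, -0.1]
opening: 0.0451
```

{"name": "move_arm", "arguments": {"deltas": [[[0,-0.02,0,0],[0,-0.05,0,0],[0,-0.09,0,0],[0,-0.13,0,0],[0,-0.18,0,0]]]}}

```text
time: 23.15
ee_pos: [0.4805, -0.2601, 0.1872]
tcp_rot: [-90.1, 0.1, -74.6]
wrist_force: [1.1, -1.3, 0.2]
opening: 0.0448
```

{"name": "move_arm", "arguments": {"deltas": [[[-0.05,-0.02,0,0],[-0.1,-0.02,0,0],[-0.15,-0.02,-0.03,0],[-0.2,-0.02,-0.06,0],[-0.25,-0.02,-0.1,0]]]}}

```text
time: 23.65
ee_pos: [0.3434, -0.0655, 0.2065]
tcp_rot: [-90.0, 0.0, -74.5]
wrist_force: [0.7, 0.2, 0.7]
opening: 0.0451
```

{"name": "move_arm", "arguments": {"deltas": [[[-0.05,0,-0.02,0],[-0.1,0,-0.04,0],[-0.15,0,-0.05,0],[-0.2,0,-0.05,0],[-0.25,0,-0.05,0]]]}}

```text
time: 24.15
ee_pos: [0.2378, 0.1353, 0.2072]
tcp_rot: [-89.9, 0.0, -74.6]
wrist_force: [1.7, 0.6, -0.3]
opening: 0.0449
```

```bash
python3 d.py; python3 - <<'E'
from workcell import *
from h import *
c=camera("top");np.savez("pics/k.npz",**c)
A=ortho(c,.525,.675,-.095,.055,.12,2600)[:390,:390];B=ortho(c,.44,.56,-.41,-.21,.014,1950)[:234,:390]
cv2.imwrite("pics/k.png",np.vstack([A,B]))
for n in("a_top","k"):
    q=dict(np.load(f"pics/{n}.npz"));P=cloud(q).reshape(-1,3);r=np.hypot(P[:,0]-.6025,P[:,1]+.0187)
    print(n,"hex top",np.median(P[r<.014,2]),"collar",np.median(P[(r>.021)&(r<.0245),2]),"head",np.median(P[(r>.033)&(r<.043),2]))
k=P[(abs(P[:,0]-.495)<.06)&(P[:,1]>-.41)&(P[:,1]<-.2)&(P[:,2]>.006)&(P[:,2]<.05)];print(k.max(0),np.percentile(k[:,2],95))
a=np.load("pics/a_top.npz")["color"].astype(int);d=abs(a-c["color"]).sum(2)[215:280,180:300]
print("bystander diff",np.percentile(d,99),(d>60).sum())
E
```

```text
t 24.15 p [0.2378 0.1353 0.2072] rpy [-8.986e+01  3.000e-02 -7.459e+01] F [ 1.7  0.6 -0.3] M [-0.03 -0.09 -0.04] op 0.0449
a_top hex top 0.12311371884671074 collar 0.1015744207215441 head 0.08660940643820902
k hex top 0.1214503452842629 collar 0.10037708701753001 head 0.08652076070298498
[ 0.53639205 -0.20255968  0.02280598] 0.019000421892667717
bystander diff 20.0 0
```

View pics/k.png

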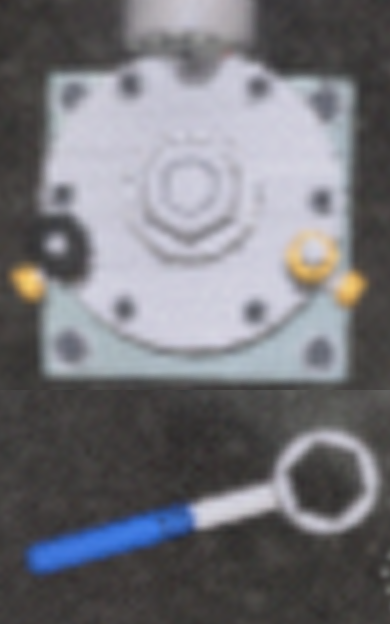

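```bash
python3 -c "
from workcell import *
print(job_done())"
```

```text
the job is handed in; nothing more can be done
None
```

I screwed the cap home with the ring spanner in three strokes of about 35°, 60° and 60°. I lifted the ring off and reseated it between strokes. Then I laid the spanner flat where it first lay and handed the job in at about 24 s.

**Cap home:** I reseated the spanner once more and pushed. The side force rose steadily from the 4 N or so of the strokes to about 16 N (roughly 2 N m), which I took as the hard stop, though I had no direct reading of the cap's angle. The arm still moved about 9° during that push, which I put down to give in the grip. The hexagon's top sank 1.7 mm, which at 0.64 mm per rad is about 2.6 rad. The visible turn of about 155° (2.7 rad) agrees with that to within measuring error.

**Gauge and valves:** No force reading suggested contact. The wrist force stayed under about 20 N throughout.

**Spanner:** After release the depth points on it reached no higher than about 20 mm, so it is lying flat. I opened the gripper only once the worktop was carrying its weight.

**Flask, beaker and strip box:** The top picture showed no change around them.

One reading disagreed: the gripper showed about 12.5 mm on the 16 mm sleeve. The hold stayed firm all the way through.

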